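# Unlock the detector chamber and hold its stuck lid ajar

## Task

The detector unit on the bench has to be aired: slide the clamp's jaw wide open towards the unit's front, lift out the drilled aluminium transit block that locks the lid, and lay it (do not drop it) in the grey tray. Then take the lid by its bar handle, break it free of its sticky seal without letting it fly open, and finish while still holding it slightly open, its front edge raised about 25 mm. Leave the other things on the bench where they are.

Things in the scene. Friction and masses are not known exactly. Their poses are not given: they have to be found in the camera images.
- unit: detector unit, fixed: grey chamber 150 x 170 mm with a flat grey lid and, on its +y side, a clamp. Origin on the bench under the chamber's middle; x from its front (robot side) to the lid's hinge, y to the clamp, z up. Lid top and clamp bed are 82 mm above the bench. Fixed jaw: 36 mm high over the bed, face at x = 15 mm looking to the front, y = 100 to 133 mm
- jaw (a joint): travel of the sliding jaw, m: 0 closed on the block, grows as it slides to unit -x (to the front), at most 0.042. Needs about 3 N, stays where left. Its wall next to the block, 44 mm high over the bed, has a lip that reaches 10 mm over the block's top at 0; the block lifts straight out once the travel exceeds about 0.015
- jaw_post (a point): point on the axis of the sliding jaw's upright round steel post (16 mm diameter), 41 mm above the clamp bed, 17 mm below the post's top. The post rises from a flat 14 mm above the bed, 34 mm wide along unit y; the jaw's 44 mm high wall begins 24 mm from the post's axis, towards unit +x
- block_center (a point): centre of the loose transit block (drilled aluminium bar, 28 x 100 x 36 mm along its own x, y, z; 0.2 to 0.35 kg). At the start it lies along unit y, half on the lid, half on the clamp bed, its outer end between the jaws, which reach to within 15 mm of its middle
- block: the same transit block; origin at the centre of its underside
- tray: open grey tray, 160 x 180 mm outside along its x, y, 28 mm high, walls and floor 5 mm thick, fixed to the bench. Origin: centre of its underside, on the bench
- lid (a joint): opening angle of the lid, rad: 0 shut, at most 0.45; the front edge, 150 mm from the hinge, rises 15 mm per 0.1 rad. A sticky seal holds it: an upward pull at the handle must pass a peak of about 16 to 20 N within the first 0.03 rad, and drops to a few N by 0.07 rad. It falls shut if let go
- lid_handle (a point): middle of the lid's bar handle: a round steel bar, 12 mm diameter, along unit y, 64 mm clear between its two posts, its axis 36 mm above the lid's top; this point is on the bar's axis and moves with the lid
- lid_hinge (a point): point on the lid's hinge line, abreast of the middle of the handle; the line runs along unit y. In the shut lid the handle's point lies 130 mm in front of it (unit -x) and 42 mm above it; it turns about this line, up and back
- driver: bystander: screwdriver with black handle, lying; origin mid underside
- spanner: bystander: steel spanner, lying flat; origin mid underside
- bottle: bystander: white plastic bottle, 48 mm diameter, 100 mm tall; origin at the centre of its underside
- filter_center (a point): bystander: centre of a steel filter cylinder, 44 mm diameter, 35 mm tall
- collar: bystander: dark steel ring, 56 mm diameter, 14 mm tall; origin at the centre of its underside
- spool: bystander: empty white spool, 60 mm diameter, 40 mm tall; origin at the centre of its underside
- supply: bystander: black power supply brick, 60 x 100 x 35 mm; origin at the centre of its underside

How it is judged:
By the outcome, as a careful person would: the job done as asked, in the order asked, and still so for the second after the job is handed in, while the arm keeps its last pose, push and grip.
It also fails if it takes over 67 s, if anything falls off the work surface, if the arm or the gripper's body presses on something with over 40 N, if the wrist force passes 120 N, or if a joint passes its speed limit or range.

## Robot

A 6-joint arm with a two-finger parallel gripper is mounted at the origin on the work surface. World frame = base frame: x ahead of the robot, y to its left, z up, the work surface at z = 0. Lengths are in mm, angles in rad, forces in N, time in s.
With the tool pointing down it reaches from about 375 to 825 mm from the base axis. Payload 5.5 kg.
Tool frame: the origin (TCP) lies midway between the tips of the shut fingers; the grasp point (between the pads) lies 19 mm behind it; z points along the fingers, y is the line along which they close (so a half turn about z gives the same grasp; the last joint's range is limited). The gripper opens to 85 mm and grips with 20 to 120 N. Pads are 22 mm wide; open, the fingers measure 114 mm over their backs; the gripper's body (76 mm by 85 mm) begins 54 mm behind the grasp point. The pads swing forward as they close: fully open they stand 13 mm farther back than shut.
Start: joints at [1.34, 0.314, -0.047, 1.21, 0, 1.571], TCP at [137.251, 584.087, 231.299] pointing down, gripper open.
Joint ranges: [-2.67, 2.67], [-0.69, 1.73], [-1.03, 1.25], [-2.08, 2.16], [-1.42, 1.45], [-3.14, 3.14]. Speed limits (rad/s): [2.39, 2.39, 3.01, 3.14, 3.14, 3.14].

## Interface

Orientations are given as a unit quaternion [x, y, z, w].
In Python, from rig import state, camera, camera_model, sign_off gives the robot as it stands. The module is installed in compiled form; this text tells all that it offers.
- The arm moves only by the tool send_rows, never from a script. Its argument "series" is a list of rows, each a list of 5 numbers: the shift along the tool's x, y, z in cm, then the turn about the tool's z in rad, then the finger opening in cm, from 0 to 8.54. In form: [[x, y, z, twist, hand], ...]. A call has exactly 8 rows; each row is the pose to reach, as a shift and turn from the pose commanded when the call began, along the tool's axes at that moment; what a row does not reach only later rows make up. A row lasts 1/12 s, in which the tool goes at most 41.7 mm and 7.16 degrees, less where a joint would pass 70% of its speed; a pose out of reach is approached as far as the arm can. A call with a gripper value outside its range is refused whole. The fingers move at their own pace and stop on an object; the grip force is fixed at half the most. Time passes only in rows, so rows that repeat a pose let the fingers close, or fill a call up. It gives the time, the measured TCP pose, the force, the opening and the grip force at its end, in the units of the state.
- state(): the state, without advancing time (a new reading comes with each control period).
- camera(name): name is "scene" or "top" or "wrist"; returns (picture, depth): 384x512x3 uint8, blue, green, red; 384x512 float32, mm along the optical axis (not along the pixel's ray), 0 where there is no reading.
- camera_model(name): a dict with "camera_matrix" (3x3 intrinsics, pixels), "world_from_camera" (4x4, takes a point from camera to world coordinates); the wrist camera has in their place "hand_eye" (4x4, takes a point from camera to tool coordinates, whose origin is the TCP and whose axes are the flange's). Camera axes: x right, y down, z forward; pixel columns grow to the right and rows downward; lengths in mm; the calibration is good to about 2 mm. A picture is of the moment at which its call begins: read the wrist's pose just before it. camera_model takes no time and is no camera call.
- sign_off(): hands the job in; it is judged then, once.
The state is a dict: "time_s": time; "joint_positions": joint angles; "qd": joint speeds; "tau": joint torques, N m; "tcp_pos": TCP position; "orientation": TCP orientation; "wrist_force": force on the tool from outside, world axes, zero at the start; "moment": the same for the moment, N m; "gripper_width": opening from 0.0 (shut) to 1.0 (fully open); "grasp_force": force on a finger pad.
Only numpy, scipy, OpenCV 4.12 (cv2) and the standard library are available. Lean on these libraries where they do the work, as an engineer would, in place of code of your own. Each camera call takes 0.05 s, during which the arm holds its last target. There are 200 camera calls.

## Working session

There is one attempt and no reset: what is moved stays moved. The work goes in short steps, Python scripts to look and compute and a tool call to move; the robot and the scene stay as the last step left them, time stands still between calls to the robot, and variables do not carry over. Pictures are saved under pics/ and viewed, at most 10 in all, crops included, and the job is handed in when it is done.

Besides the shell and the picture viewer there is one more tool, called by a JSON object that holds its "op" and its "data". send_rows: Moves the arm, as the interface text tells. Its arguments: {"type":"object","properties":{"series":{"type":"array","items":{"type":"array","items":{"type":"number"}}}},"required":["series"]}

```bash
mkdir -p pics; python3 - <<'E'
from rig import *
import cv2,numpy as np
print(state())
ims=[]
for n in("top","scene"):
    p,d=camera(n); np.savez(f"{n}.npz",p=p,d=d,**camera_model(n)); cv2.imwrite(f"pics/{n}0.png",p)
    print(n,camera_model(n))
print(camera_model("wrist"))
E
```

```text
{'time_s': 0.0, 'joint_positions': array([ 1.33999699e+00,  3.14254165e-01, -4.80940065e-02,  1.21019815e+00,
       -7.23966515e-06,  1.57080193e+00]), 'qd': array([-0.00045065, -0.00069777,  0.00055462,  0.00043863, -0.00057735,
        0.00040999]), 'tau': array([-5.70238103e-05, -5.39591110e+01,  3.39750016e+01,  1.93398236e-02,
        1.88139143e-04, -6.52047802e-06]), 'tcp_pos': array([137.121179  , 583.51698408, 230.41115464]), 'orientation': array([ 1.15146443e-01,  9.93348142e-01, -8.69593916e-04, -9.71521597e-05]), 'wrist_force': array([0.22073631, 0.43562335, 0.08761487]), 'moment': array([ 0.01496128, -0.01207328,  0.01499452]), 'grasp_force': 0.0, 'gripper_width': 0.9995402228547658}
top {'camera_matrix': array([[403.49988451,   0.        , 260.49617377],
       [  0.        , 403.49988451, 189.64824809],
       [  0.        ,   0.        ,   1.        ]]), 'world_from_camera': array([[ 3.13625997e-03, -9.96111122e-01,  8.80499643e-02,
         4.70074013e+02],
       [-9.99669370e-01, -5.37019559e-03, -2.51458198e-02,
         2.34804056e+01],
       [ 2.55208763e-02, 
[... 515 characters left out ...]
,
       [ 1.12109101e-02, -6.51026769e-01, -7.58971976e-01,
         1.00510572e+03],
       [ 0.00000000e+00,  0.00000000e+00,  0.00000000e+00,
         1.00000000e+00]])}
{'camera_matrix': array([[271.50447111,   0.        , 253.93751446],
       [  0.        , 271.50447111, 192.81037373],
       [  0.        ,   0.        ,   1.        ]]), 'hand_eye': array([[-4.27659100e-04, -9.47475728e-01, -3.19827393e-01,
         8.26197113e+01],
       [ 9.99998958e-01, -8.46186962e-04,  1.16964013e-03,
         3.95793666e-01],
       [-1.37883940e-03, -3.19826560e-01,  9.47475103e-01,
        -1.43845687e+02],
       [ 0.00000000e+00,  0.00000000e+00,  0.00000000e+00,
         1.00000000e+00]])}
```

View pics/top0.png

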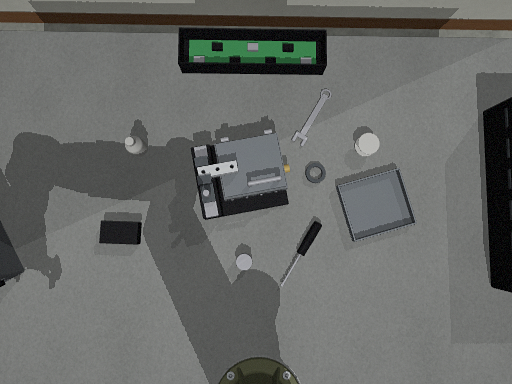

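View pics/scene0.png

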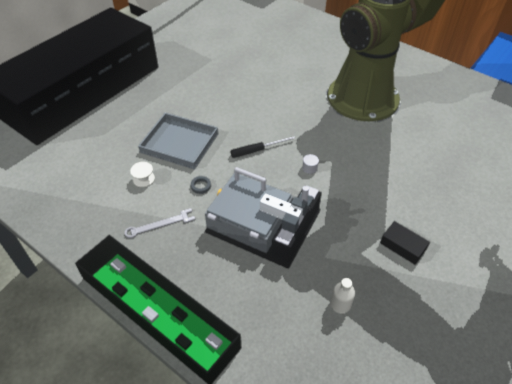

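The top view shows the unit around (245,175), the block at (217,168), the post near (206,192), the handle at (265,181) and the tray at (375,204). The scene view agrees. Next I enlarge the unit and measure heights.

```bash
cat > h.py <<'E'
import numpy as np,cv2
def cloud(n):
    z=np.load(n+".npz"); K=z['camera_matrix'];T=z['world_from_camera'];d=z['d']
    v,u=np.mgrid[:d.shape[0],:d.shape[1]]
    P=np.stack([(u-K[0,2])/K[0,0]*d,(v-K[1,2])/K[1,1]*d,d],-1)
    W=P@T[:3,:3].T+T[:3,3]; W[d==0]=np.nan
    return z['p'],W
E
python3 - <<'E'
from h import *
p,W=cloud("top"); 
cv2.imwrite("pics/crop1.png",cv2.resize(p[125:225,180:300],None,fx=6,fy=6,interpolation=cv2.INTER_CUBIC))
for u,v in [(217,168),(206,192),(265,181),(250,160),(260,150),(375,205),(340,215),(210,205),(200,154),(330,280)]:
    print(u,v,W[v,u].round(0))
def rect(m,zn):
    c=W[m][:, :2].astype(np.float32); r=cv2.minAreaRect(c); print(zn,len(c),r,np.median(W[m][:,2]))
Z=W[...,2]; s=np.zeros(Z.shape,bool); s[120:230,180:300]=1
for n,a,b in [("lid",76,88),("blocktop",112,121),("high",123,128),("post",130,160)]:
    m=(s&(Z>a)&(Z<b)).astype(np.uint8)
    k,l,st,_=cv2.connectedComponentsWithStats(m)
    for i in range(1,k):
        if st[i,4]>8: print(st[i]); rect(l==i,n)
t=np.zeros(Z.shape,bool); t[150:260,325:425]=1
rect(t&(Z>14)&(Z<40),"tray")
E
```

```text
217 168 [612. 107. 120.]
206 192 [550. 131. 139.]
265 181 [580. -13. 125.]
250 160 [639.  25.  81.]
260 150 [665.  -1.  84.]
375 205 [ 528. -325.    3.]
340 215 [ 499. -226.    3.]
210 205 [521. 126.  85.]
200 154 [654. 155.  79.]
330 280 [ 321. -196.    1.]
[ 216  129   70   68 3039]
lid 3039 ((634.062255859375, 24.62476348876953), (155.6087188720703, 161.84982299804688), 10.990235328674316) 81.95671236915155
[191 144  31  75 652]
lid 652 ((584.8226928710938, 135.83602905273438), (189.1020050048828, 55.58697509765625), 10.942728042602539) 80.08992749311562
[194 156  44  20 527]
blocktop 527 ((618.671630859375, 111.04029846191406), (108.01863098144531, 48.73199462890625), 89.96835327148438) 117.89750007771818
[247 181  10   5  15]
blocktop 15 ((572.288330078125, 21.59081268310547), (22.82368278503418, 9.527078628540039), 71.47953796386719) 120.30414391807403
[197 174  15  11  98]
high 98 ((583.870849609375, 138.82798767089844), (21.770112991333008, 33.653141021728516), 10.607460021972656) 126.11014166036642
[262 177  11   6  28]
high 28 ((583.5993041992188, -17.71392059326172), (9.596330642700195, 26.034238815307617), 15.955789566040039) 124.59235763321783
[274 176   7   4  12]
high 12 ((587.42236328125, -42.560699462890625), (4.419549465179443, 15.468180656433105), 26.680601119995117) 124.3924280037283
[249 180   5   5  13]
high 13 ((576.9262084960938, 21.899351119995117), (6.378220081329346, 13.419859886169434), 27.093849182128906) 123.77026887322097
[255 180   6   3  14]
high 14 ((579.5042114257812, 5.835590362548828), (5.299948692321777, 12.483649253845215), 0.751136064529419) 124.53175490269501
[203 190   7   6  35]
post 35 ((548.9346313476562, 131.2314910888672), (14.632316589355469, 12.456055641174316), 88.42235565185547) 139.74488323215064
tray 650 ((557.583984375, -310.03240966796875), (237.22653198242188, 192.56590270996094), 21.91829490661621) 26.70405526068714
```

View pics/crop1.png

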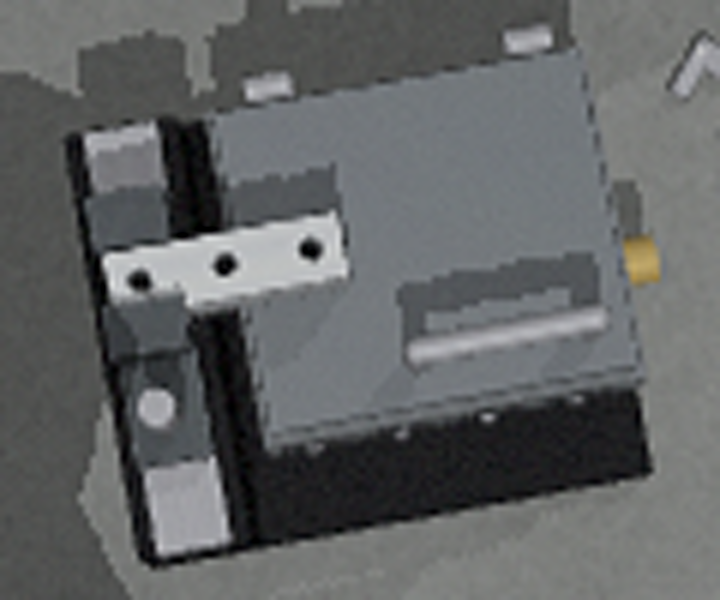

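The crop shows three hole centres on the block top, with the middle one at about full-image (217.5,169). It also shows the post top at (206,193), the handle bar mid at (265,181), and a unit yaw of about +10.9°. Post height 140 and handle top 124 match the sizes given. I'll go above the clamp.

{"op": "send_rows", "data": {"series": [[-50.5,-34.5,1,-0.1,5],[-50.5,-34.5,1,-0.2,5],[-50.5,-34.5,1,-0.3,5],[-50.5,-34.5,1,-0.42,5],[-50.5,-34.5,1,-0.42,5],[-50.5,-34.5,1,-0.42,5],[-50.5,-34.5,1,-0.42,5],[-50.5,-34.5,1,-0.42,5]]}}

```text
time_s: 0.77
tcp_pos: [361.5, 337.8, 225.7]
orientation: [-0.095, 0.996, -0.0, -0.0]
wrist_force: [0.6, 0.9, -0.0]
gripper_width: 0.591
grasp_force: 0.0
```

```bash
cat >> h.py <<'E'
from rig import *
from scipy.spatial.transform import Rotation as R
def go(target,yaw):
    "shift in tool axes (cm) and twist; yaw = world angle (deg) wanted for tool y, modulo 180"
    s=state(); r=R.from_quat(s['orientation']).as_matrix()
    d=r.T@(np.array(target)-s['tcp_pos'])/10
    y=np.degrees(np.arctan2(r[1,1],r[0,1])); t=(y-yaw+90)%180-90
    print("t",round(s['time_s'],2),"tcp",s['tcp_pos'].round(1),"yaw",round(y,1),"q",s['joint_positions'].round(2),"F",s['wrist_force'].round(1),"g",round(s['gripper_width'],3),round(s['grasp_force'],1))
    print("shift",d.round(2),"twist",np.radians(t).round(3),"tilt",r[:,2].round(3))
def snap(name):
    s=state(); p,d=camera("wrist"); m=camera_model("wrist")
    T=np.eye(4);T[:3,:3]=R.from_quat(s['orientation']).as_matrix();T[:3,3]=s['tcp_pos']
    np.savez(name+".npz",p=p,d=d,camera_matrix=m['camera_matrix'],world_from_camera=T@m['hand_eye'])
    cv2.imwrite(f"pics/{name}.png",p)
def ray(n,u,v,z):
    f=np.load(n+".npz");T=f['world_from_camera'];q=T[:3,:3]@np.linalg.solve(f['camera_matrix'],[u,v,1.]);o=T[:3,3]
    return (o+q*(z-o[2])/q[2]).round(1)
E
python3 - <<'E'
from h import *
go([549,131,220],100.9)
c=[ray("top",u,v,28) for u,v in [(336,184),(399,165),(414,221),(353,240)]]
print("tray",c,np.mean(c,0)); print("block",ray("top",217.5,169.2,118))
E
```

```text
t 0.77 tcp [361.5 337.8 225.7] yaw 100.9 q [ 0.75  0.12 -0.3   1.15  0.    0.56] F [ 0.6  0.9 -0. ] g 0.591 0.0
shift [-14.52 -23.85   0.57] twist -0.001 tilt [-0. -0. -1.]
tray [array([ 583.2, -210.5,   28. ]), array([ 636.9, -385.7,   28. ]), array([ 483.1, -422.8,   28. ]), array([ 431.3, -254.6,   28. ])] [ 533.625 -318.4     28.   ]
block [609.3 105.8 118. ]
```

{"op": "send_rows", "data": {"series": [[-14.5,-23.85,0.6,0,5],[-14.5,-23.85,0.6,0,5],[-14.5,-23.85,0.6,0,5],[-14.5,-23.85,0.6,0,5],[-14.5,-23.85,0.6,0,5],[-14.5,-23.85,0.6,0,5],[-14.5,-23.85,0.6,0,5],[-14.5,-23.85,0.6,0,5]]}}

```text
time_s: 1.43
tcp_pos: [551.1, 128.5, 219.1]
orientation: [-0.092, 0.996, -0.001, 0.0]
wrist_force: [-0.2, 0.3, -0.3]
gripper_width: 0.586
grasp_force: 0.0
```

```bash
python3 - <<'E'
from h import *
go([549,131,104],100.9)
snap("w1")
p,W=cloud("w1"); Z=W[...,2]
for n,a,b in [("post",131,146),("mid",121,130),("lidblk",110,121)]:
    m=((Z>a)&(Z<b)).astype(np.uint8); k,l,st,_=cv2.connectedComponentsWithStats(m)
    for i in range(1,k):
        if st[i,4]>150:
            q=W[l==i]; print(n,st[i],cv2.minAreaRect(q[:,:2].astype(np.float32)),np.median(q,0).round(1))
E
```

```text
t 1.43 tcp [551.1 128.5 219.1] yaw 100.5 q [ 0.23  0.25 -0.15  1.16 -0.    0.05] F [-0.2  0.3 -0.3] g 0.586 0.0
shift [ 0.16  0.31 11.51] twist -0.007 tilt [ 0.001 -0.002 -1.   ]
post [250 186  18  21 300] ((547.2221069335938, 132.4962158203125), (15.642647743225098, 15.17491626739502), 25.524133682250977) [545.8 132.2 141.3]
mid [  57  191   93   12 1008] ((579.8711547851562, -10.335845947265625), (11.456761360168457, 86.85738372802734), 10.779311180114746) [578.9  -8.5 124.2]
mid [241 214  36  24 823] ((581.5137939453125, 139.16525268554688), (22.539573669433594, 33.775054931640625), 9.996624946594238) [580.1 138.7 127.4]
lidblk [ 83 187  72  13 167] ((572.4510498046875, 1.7608795166015625), (8.941292762756348, 63.232730865478516), 2.9562153816223145) [571.1  17.9 118.2]
lidblk [241 210  35   5 155] ((571.0332641601562, 136.96371459960938), (1.554951548576355, 33.797821044921875), 11.147053718566895) [571.1 137.  115.6]
lidblk [ 172  226  103   49 2640] ((614.6476440429688, 111.3913345336914), (112.22645568847656, 48.733009338378906), 83.60316467285156) [610.2 119.6 119.1]
```

View pics/w1.png

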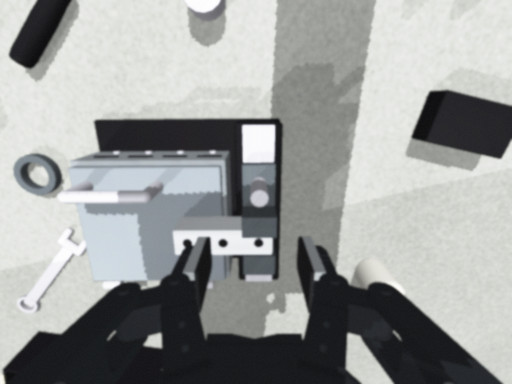

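The wrist view shows the post top at (260,198), the block's middle hole at (223,243), and the handle bar from (70,196) to (150,196). Measured positions: post ≈(548,132), handle ≈(580,-10). I'll descend and grip the post.

{"op": "send_rows", "data": {"series": [[0.2,0.4,3,-0.01,5],[0.2,0.4,6,-0.01,5],[0.2,0.4,9,-0.01,5],[0.2,0.4,11.3,-0.01,5],[0.2,0.4,11.3,-0.01,5],[0.2,0.4,11.3,-0.01,1],[0.2,0.4,11.3,-0.01,1],[0.2,0.4,11.3,-0.01,1]]}}

```text
time_s: 2.15
tcp_pos: [546.9, 132.2, 108.8]
orientation: [-0.099, 0.995, -0.006, 0.002]
wrist_force: [0.5, -20.7, 9.4]
gripper_width: 0.174
grasp_force: 46.1
```

```bash
python3 - <<'E'
from h import *
go([548,132,106],100.9); print(ray("w1",223,243,118))
E
```

```text
t 2.15 tcp [546.9 132.2 108.8] yaw 101.3 q [ 0.24  0.32 -0.33  0.92 -0.01  0.05] F [  0.5 -20.7   9.4] g 0.174 46.1
shift [-0.1  -0.04  0.28] twist 0.008 tilt [ 0.004 -0.011 -1.   ]
[610.1 108.  118. ]
```

{"op": "send_rows", "data": {"series": [[0,0,0,0,0.8],[0.5,0,0,0,0.8],[1.1,0,0,0,0.8],[1.8,0,0,0,0.8],[2.5,0,0,0,0.8],[3.2,0,0,0,0.8],[3.8,0,0,0,0.8],[4.1,0,0,0,0.8]]}}

```text
time_s: 2.82
tcp_pos: [510.8, 125.2, 109.0]
orientation: [-0.098, 0.995, -0.004, 0.006]
wrist_force: [23.7, -9.9, -23.9]
gripper_width: 0.166
grasp_force: 58.8
```

```bash
python3 - <<'E'
from h import *
go([546.9,132.2,108.8],100.9)
E
```

```text
t 2.82 tcp [510.8 125.2 109. ] yaw 101.3 q [ 0.25  0.25 -0.42  0.89 -0.01  0.05] F [ 23.7  -9.9 -23.9] g 0.166 58.8
shift [-3.68 -0.02  0.06] twist 0.007 tilt [ 0.012 -0.007 -1.   ]
```

{"op": "send_rows", "data": {"series": [[0,0,0,0,0.8],[0,0,0,0,0.8],[0.1,0,0,0,0.8],[0.2,0,0,0,0.8],[0.2,0,0,0,0.8],[0.2,0,0,0,0.8],[0.2,0,0,0,0.8],[0.2,0,0,0,0.8]]}}

```text
time_s: 3.48
tcp_pos: [510.9, 125.3, 109.0]
orientation: [-0.098, 0.995, -0.004, 0.007]
wrist_force: [21.1, -10.1, -20.0]
gripper_width: 0.167
grasp_force: 59.1
```

```bash
python3 - <<'E'
from h import *
go([546.9,132.2,108.8],100.9)
E
```

```text
t 3.48 tcp [510.9 125.3 109. ] yaw 101.3 q [ 0.25  0.25 -0.43  0.88 -0.01  0.05] F [ 21.1 -10.1 -20. ] g 0.167 59.1
shift [-3.67 -0.02  0.07] twist 0.006 tilt [ 0.014 -0.006 -1.   ]
```

{"op": "send_rows", "data": {"series": [[0,0,0,0,5],[0,0,0,0,5],[0,0,0,0,5],[0,0,-3,0,5],[0,0,-6,0,5],[0,0,-9,0,5],[0,0,-11,0,5],[0,0,-11,0,5]]}}

```text
time_s: 4.15
tcp_pos: [505.8, 128.9, 222.7]
orientation: [-0.1, 0.995, 0.001, 0.004]
wrist_force: [0.6, 0.7, 0.4]
gripper_width: 0.587
grasp_force: 0.0
```

```bash
python3 - <<'E'
from h import *
go([600,110,220],10.9)
snap("w2")
p,W=cloud("w2"); Z=W[...,2]
for n,a,b in [("post",131,146),("mid",122,130),("lidblk",110,121)]:
    m=((Z>a)&(Z<b)).astype(np.uint8); k,l,st,_=cv2.connectedComponentsWithStats(m)
    for i in range(1,k):
        if st[i,4]>150:
            q=W[l==i]; print(n,st[i],cv2.minAreaRect(q[:,:2].astype(np.float32)),np.median(q,0).round(1))
E
```

```text
t 4.15 tcp [505.8 128.9 222.7] yaw 101.4 q [ 0.25  0.16 -0.26  1.14  0.    0.05] F [0.6 0.7 0.4] g 0.587 0.0
shift [-8.86 -3.72  0.35] twist -1.561 tilt [ 0.008  0.003 -1.   ]
post [240 192  18  21 286] ((511.09637451171875, 125.63482666015625), (15.338829040527344, 15.060079574584961), 25.338329315185547) [509.8 125.3 141.3]
mid [231 219  35  23 759] ((545.324462890625, 131.77200317382812), (22.231792449951172, 33.600486755371094), 11.570144653320312) [544.1 131.7 127.5]
mid [ 60 229  86  11 769] ((579.6378173828125, -9.463836669921875), (11.465411186218262, 84.02970886230469), 10.580666542053223) [579.2  -9.3 124.3]
lidblk [ 63 224  88  14 227] ((575.6842651367188, -9.69058609008789), (9.052702903747559, 85.88236999511719), 6.66942834854126) [572.8   2.8 118.8]
lidblk [ 207  260   57   45 1912] ((615.9939575195312, 131.10049438476562), (53.153934478759766, 61.729339599609375), 11.146749496459961) [608.6 136.  119.1]
```

View pics/w2.png

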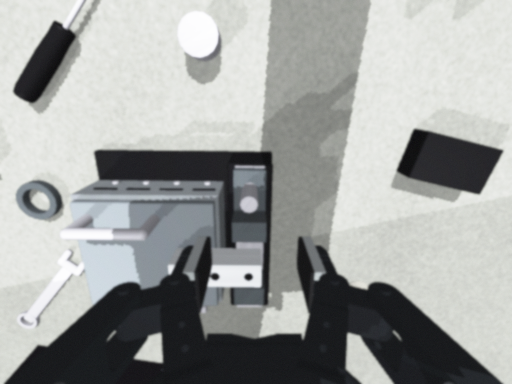

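The jaw is now fully forward (post ≈(511,126)), and the stop force says it is at its end. Next I go over the block and turn the gripper.

{"op": "send_rows", "data": {"series": [[-3,-1.5,0.3,0.12,7],[-6,-3,0.3,0.24,7],[-9.8,-4.8,0.3,0.36,7],[-9.8,-4.8,0.3,0.48,7],[-9.8,-4.8,0.3,0.6,7],[-9.8,-4.8,0.3,0.72,7],[-9.8,-4.8,0.3,0.84,7],[-9.8,-4.8,0.3,0.96,7]]}}

```text
time_s: 4.87
tcp_pos: [607.9, 100.2, 212.6]
orientation: [0.374, 0.927, -0.0, -0.001]
wrist_force: [-0.4, 0.2, -0.6]
gripper_width: 0.818
grasp_force: 0.0
```

{"op": "send_rows", "data": {"series": [[0,0,0,0.12,7],[0,0,0,0.24,7],[0,0,0,0.36,7],[0,0,0,0.48,7],[0,0,0,0.6,7],[0,0,0,0.62,7],[0,0,0,0.62,7],[0,0,0,0.62,7]]}}

```text
time_s: 5.53
tcp_pos: [608.3, 100.2, 213.4]
orientation: [0.636, 0.772, -0.0, -0.0]
wrist_force: [-0.5, -0.3, 0.0]
gripper_width: 0.822
grasp_force: 0.0
```

```bash
python3 - <<'E'
from h import *
go([611,101,88],10.9)
snap("w3")
p,W=cloud("w3"); Z=W[...,2]
m=((Z>112)&(Z<122)).astype(np.uint8); k,l,st,_=cv2.connectedComponentsWithStats(m)
for i in range(1,k):
    if st[i,4]>150:
        q=W[l==i]; print(st[i],cv2.minAreaRect(q[:,:2].astype(np.float32)),np.median(q,0).round(1))
E
```

```text
t 5.53 tcp [608.3 100.2 213.4] yaw 11.1 q [ 0.16  0.35 -0.03  1.19  0.    1.54] F [-0.5 -0.3  0. ] g 0.822 0.0
shift [ 0.03  0.29 12.54] twist 0.003 tilt [-0.001 -0.    -1.   ]
[ 241  128   61  109 4226] ((620.3844604492188, 111.80052185058594), (52.21355056762695, 104.27738952636719), 10.137003898620605) [612.4 128.8 119. ]
```

View pics/w3.png

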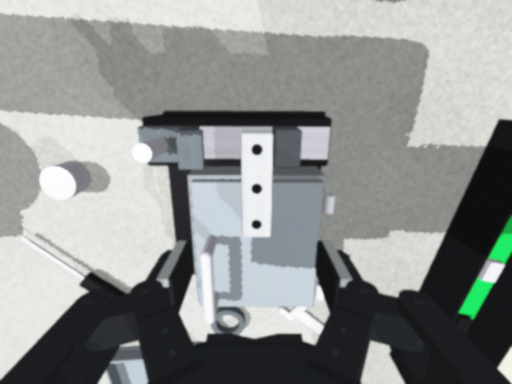

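The wrist view shows the block at (242–271,133–237) with its middle hole at (257,188). The jaw is clear at left, and the centre offset matches the measurement of 3 mm in tool y. Descending.

{"op": "send_rows", "data": {"series": [[0,0.3,3,0,7],[0,0.3,6,0,7],[0,0.3,9,0,7],[0,0.3,11,0,7],[0,0.3,12.3,0,7],[0,0.3,12.3,0,7],[0,0.3,12.3,0,2],[0,0.3,12.3,0,2]]}}

```text
time_s: 6.25
tcp_pos: [612.4, 100.8, 92.0]
orientation: [0.637, 0.771, 0.001, 0.0]
wrist_force: [0.4, 0.2, 0.5]
gripper_width: 0.548
grasp_force: 0.0
```

{"op": "send_rows", "data": {"series": [[0,0,0,0,2],[0,0,0,0,2],[0,0,0,0,2],[0,0,0,0,2],[0,0,-0.5,0,2],[0,0,-1,0,2],[0,0,-1.5,0,2],[0,0,-2,0,2]]}}

```text
time_s: 6.92
tcp_pos: [611.7, 100.7, 111.6]
orientation: [0.637, 0.771, 0.0, 0.0]
wrist_force: [-0.1, 0.3, -2.1]
gripper_width: 0.318
grasp_force: 59.1
```

```bash
python3 - <<'E'
from h import *
go([534,-318,180],15)
E
```

```text
t 6.92 tcp [611.7 100.7 111.6] yaw 10.9 q [ 0.16  0.42 -0.18  0.98  0.    1.54] F [-0.1  0.3 -2.1] g 0.318 59.1
shift [-39.65 -15.55  -6.85] twist -0.072 tilt [ 0.  0. -1.]
```

{"op": "send_rows", "data": {"series": [[0,0,-2,0,2],[0,0,-4.5,0,2],[0,0,-7,0,2],[-3,-1.2,-7.5,0,2],[-6.5,-2.6,-7.5,0,2],[-10,-4,-7.5,0,2],[-13.5,-5.3,-7.5,0,2],[-17,-6.6,-7.5,-0.07,2]]}}

```text
time_s: 7.58
tcp_pos: [578.8, -80.2, 186.7]
orientation: [0.609, 0.793, 0.0, 0.001]
wrist_force: [1.2, -1.1, -2.6]
gripper_width: 0.316
grasp_force: 59.2
```

```bash
python3 - <<'E'
from h import *
go([535,-323,180],15)
E
```

```text
t 7.58 tcp [578.8 -80.2 186.7] yaw 15.0 q [-0.14  0.3  -0.16  1.1  -0.    1.17] F [ 1.2 -1.1 -2.6] g 0.316 59.2
shift [-22.33 -10.51   0.67] twist -0.001 tilt [ 0.001 -0.    -1.   ]
```

{"op": "send_rows", "data": {"series": [[-3.2,-1.5,0,0,2],[-6.4,-3,0,0,2],[-9.6,-4.5,0,0,2],[-12.8,-6,0,0,2],[-16,-7.5,0,0,2],[-19.2,-9,0,0,2],[-22.3,-10.5,0,0,2],[-22.3,-10.5,0,0,2]]}}

```text
time_s: 8.25
tcp_pos: [533.7, -327.5, 186.4]
orientation: [0.612, 0.791, -0.001, 0.001]
wrist_force: [0.3, 0.5, -2.4]
gripper_width: 0.317
grasp_force: 59.3
```

```bash
python3 - <<'E'
from h import *
go([535,-323,14],15)
snap("w4")
E
```

```text
t 8.25 tcp [ 533.7 -327.5  186.4] yaw 14.6 q [-0.55  0.38 -0.06  1.13 -0.    0.77] F [ 0.3  0.5 -2.4] g 0.317 59.3
shift [ 0.47  0.25 17.23] twist -0.008 tilt [ 0.    -0.004 -1.   ]
```

View pics/w4.png

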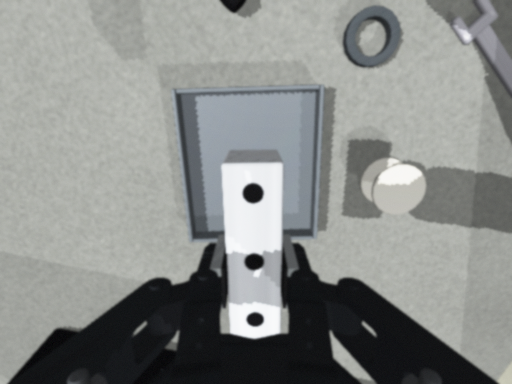

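The view shows the block held, and the tray rim corners at about (177,90), (322,86), (314,236) and (192,239). I check the tray's centre from these.

```bash
python3 - <<'E'
from h import *
c=np.array([ray("w4",*q,28) for q in [(177,90),(322,86),(314,236),(192,239)]]); print(c,c.mean(0)); print([np.linalg.norm(c[i]-c[i-1]).round() for i in range(4)])
t=c.mean(0)[:2]; go([t[0]+1.5,t[1]-6,14],15)
E
```

```text
[[ 432.7 -257.    28. ]
 [ 577.5 -215.5   28. ]
 [ 625.  -382.4   28. ]
 [ 479.1 -424.6   28. ]] [ 528.575 -319.875   28.   ]
[np.float64(174.0), np.float64(151.0), np.float64(174.0), np.float64(152.0)]
t 8.3 tcp [ 534.2 -324.6  186.2] yaw 14.6 q [-0.55  0.38 -0.06  1.13 -0.    0.77] F [ 0.3 -0.6 -2.7] g 0.315 59.3
shift [-0.   -0.44 17.22] twist -0.006 tilt [ 0.001 -0.001 -1.   ]
```

{"op": "send_rows", "data": {"series": [[0,-0.4,3,-0.02,2],[0,-0.4,6,-0.02,2],[0,-0.4,9,-0.02,2],[0,-0.4,12,-0.02,2],[0,-0.4,14,-0.02,2],[0,-0.4,15.5,-0.02,2],[0,-0.4,16.3,-0.02,2],[0,-0.4,16.6,-0.02,2]]}}

```text
time_s: 8.97
tcp_pos: [530.5, -321.0, 18.7]
orientation: [0.601, 0.799, 0.0, -0.001]
wrist_force: [0.1, -0.6, -1.9]
gripper_width: 0.316
grasp_force: 59.3
```

```bash
python3 - <<'E'
from h import *
go([530,-325.9,14],15)
E
```

```text
t 8.97 tcp [ 530.5 -321.    18.7] yaw 16.1 q [-0.54  0.51 -0.27  0.79  0.    0.75] F [ 0.1 -0.6 -1.9] g 0.316 59.3
shift [-0.46 -0.18  0.47] twist 0.019 tilt [-0.002  0.001 -1.   ]
```

{"op": "send_rows", "data": {"series": [[0,0,0.1,0,2],[0,0,0.2,0,2],[0,0,0.3,0,2],[0,0,0.4,0,2],[0,0,0.45,0,2],[0,0,0.5,0,2],[0,0,0.55,0,2],[0,0,0.55,0,2]]}}

```text
time_s: 9.63
tcp_pos: [531.4, -322.5, 15.7]
orientation: [0.602, 0.799, 0.0, 0.001]
wrist_force: [-2.3, 0.8, 6.1]
gripper_width: 0.315
grasp_force: 60.6
```

Contact with the tray floor (+8 N change). Release and go up.

{"op": "send_rows", "data": {"series": [[0,0,0.5,0,3.5],[0,0,0.5,0,5],[0,0,0.5,0,6],[0,0,0.5,0,6],[0,0,-1.5,0,6],[0,0,-5,0,6],[0,0,-9,0,6],[0,0,-13,0,6]]}}

```text
time_s: 10.3
tcp_pos: [530.2, -321.9, 145.3]
orientation: [0.602, 0.799, -0.0, -0.001]
wrist_force: [0.6, -1.1, -0.5]
gripper_width: 0.705
grasp_force: 0.0
```

{"op": "send_rows", "data": {"series": [[0,0,-3,0,6],[3,1.3,-4,0,6],[6,2.6,-4,0,6],[9,3.9,-4,0,6],[12,5.2,-4,0,6],[15,6.5,-4,0,6],[15,6.5,-4,0,6],[15,6.5,-4,0,6]]}}

```text
time_s: 10.97
tcp_pos: [552.2, -158.7, 184.6]
orientation: [0.6, 0.8, -0.0, 0.0]
wrist_force: [0.4, -0.4, -0.3]
gripper_width: 0.7
grasp_force: 0.0
```

```bash
python3 - <<'E'
from h import *
go([580,-10,210],10.9)
p,d=camera("top"); np.savez("top2.npz",p=p,d=d,**camera_model("top")); cv2.imwrite("pics/t2.png",cv2.resize(p[120:260,180:430],None,fx=3,fy=3))
E
```

```text
t 10.97 tcp [ 552.2 -158.7  184.6] yaw 16.2 q [-0.28  0.29 -0.19  1.09 -0.    1.01] F [ 0.4 -0.4 -0.3] g 0.7 0.0
shift [13.5   6.82 -2.54] twist 0.093 tilt [ 0. -0. -1.]
```

View pics/t2.png

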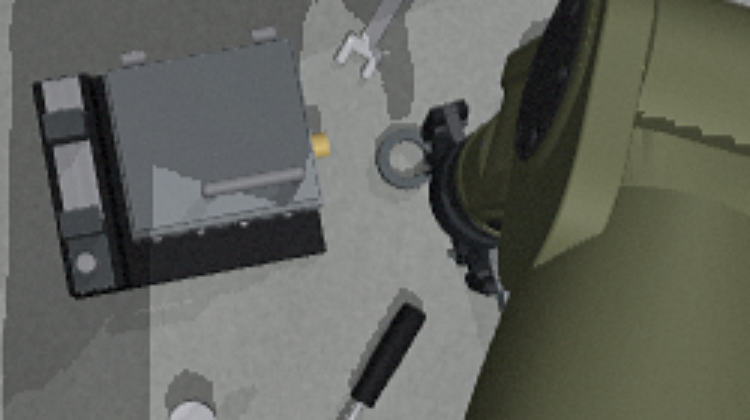

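The view shows the jaw fully open, the clamp empty, and the handle bar at (205–300,170–190). The tray is hidden by the arm. I go over the handle.

{"op": "send_rows", "data": {"series": [[3,1.5,-1,0.05,5],[6,3,-2,0.09,5],[9,4.6,-2.5,0.09,5],[12,6,-2.5,0.09,5],[13.5,6.8,-2.5,0.09,5],[13.5,6.8,-2.5,0.09,5],[13.5,6.8,-2.5,0.09,5],[13.5,6.8,-2.5,0.09,5]]}}

```text
time_s: 11.68
tcp_pos: [580.0, -13.1, 209.2]
orientation: [0.637, 0.771, -0.0, 0.0]
wrist_force: [-1.1, -0.5, -0.6]
gripper_width: 0.586
grasp_force: 0.0
```

```bash
python3 - <<'E'
from h import *
snap("w5")
p,W=cloud("w5"); Z=W[...,2]
m=((Z>119)&(Z<129)).astype(np.uint8); k,l,st,_=cv2.connectedComponentsWithStats(m)
for i in range(1,k):
    if st[i,4]>150:
        q=W[l==i]; r=cv2.minAreaRect(q[:,:2].astype(np.float32)); print(st[i],r,np.median(q,0).round(1))
go([580,-10,101],10.9)
p,d=camera("top"); np.savez("top3.npz",p=p,d=d,**camera_model("top"))
p2,W=cloud("top3"); cv2.imwrite("pics/t3.png",np.hstack([cv2.resize(cv2.imread("pics/w5.png"),(400,300)),cv2.resize(p[150:255,325:430],(400,300))]))
t=W[150:260,325:425].reshape(-1,3); b=t[(t[:,2]>33)&(t[:,2]<50)]; print(len(b),cv2.minAreaRect(b[:,:2].astype(np.float32)) if len(b)>5 else "",np.median(b,0) if len(b) else "")
E
```

```text
[230   0  31  33 937] ((547.1094360351562, 124.98741912841797), (21.566713333129883, 19.065319061279297), 11.39665412902832) [547.1 124.6 127.4]
[341   0  34  32 583] ((628.9227905273438, 142.10377502441406), (23.624671936035156, 20.0286865234375), 10.688077926635742) [629.2 142.7 119.6]
[ 249  145   13   93 1157] ((580.2511596679688, -8.825340270996094), (11.400309562683105, 86.40921783447266), 10.569188117980957) [579.5  -6.  124.1]
t 11.73 tcp [579.9 -13.3 209.2] yaw 10.8 q [-0.02  0.29 -0.14  1.15 -0.    1.36] F [ 0.1 -0.1  0.2] g 0.584 0.0
shift [ 0.33  0.08 10.82] twist -0.002 tilt [-0.    -0.001 -1.   ]
438 ((570.74755859375, -318.2075500488281), (113.39153289794922, 207.6904754638672), 80.99380493164062) [ 533.63034154 -310.39505825   40.71241482]
```

View pics/t3.png

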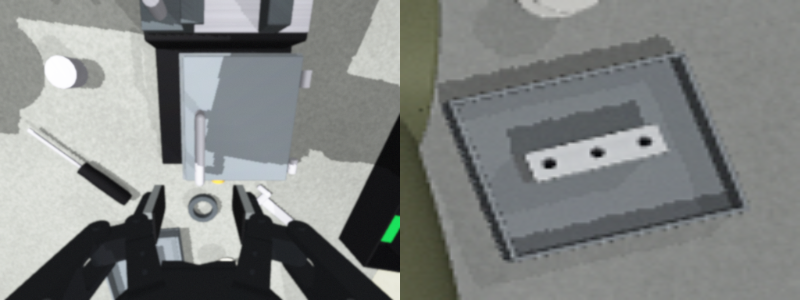

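The block lies flat in the tray's middle (right), and the handle is at (580,-9) (left). Descend and grip it.

{"op": "send_rows", "data": {"series": [[0.3,0.1,3,0,5],[0.3,0.1,6,0,5],[0.3,0.1,9,0,5],[0.3,0.1,10.9,0,5],[0.3,0.1,10.9,0,5],[0.3,0.1,10.9,0,5],[0.3,0.1,10.9,0,0.5],[0.3,0.1,10.9,0,0.5]]}}

```text
time_s: 12.45
tcp_pos: [582.0, -9.0, 102.4]
orientation: [0.637, 0.771, 0.001, 0.001]
wrist_force: [0.3, 0.1, -0.2]
gripper_width: 0.316
grasp_force: 0.0
```

{"op": "send_rows", "data": {"series": [[0,0,0,0,0.5],[0,0,0,0,0.5],[0,0,0,0,0.5],[0,0,0,0,0.5],[0,0,0,0,0.5],[0,0,0,0,0.5],[0,0,0,0,0.5],[0,0,0,0,0.5]]}}

```text
time_s: 13.12
tcp_pos: [580.5, -9.0, 102.3]
orientation: [0.637, 0.771, -0.0, 0.001]
wrist_force: [-3.9, -1.6, 8.2]
gripper_width: 0.115
grasp_force: 58.6
```

{"op": "send_rows", "data": {"series": [[0,0.01,-0.05,0,0.5],[0,0.03,-0.1,0,0.5],[0,0.05,-0.15,0,0.5],[0,0.06,-0.2,0,0.5],[0,0.08,-0.25,0,0.5],[0,0.1,-0.3,0,0.5],[0,0.11,-0.35,0,0.5],[0,0.13,-0.4,0,0.5]]}}

```text
time_s: 13.78
tcp_pos: [580.7, -8.9, 103.3]
orientation: [0.637, 0.771, -0.001, -0.0]
wrist_force: [-2.7, -4.9, -7.5]
gripper_width: 0.118
grasp_force: 58.3
```

{"op": "send_rows", "data": {"series": [[0,0.01,-0.04,0,0.5],[0,0.02,-0.08,0,0.5],[0,0.04,-0.12,0,0.5],[0,0.05,-0.16,0,0.5],[0,0.06,-0.2,0,0.5],[0,0.08,-0.24,0,0.5],[0,0.09,-0.28,0,0.5],[0,0.1,-0.32,0,0.5]]}}

```text
time_s: 14.45
tcp_pos: [581.1, -8.8, 104.7]
orientation: [0.637, 0.771, -0.002, -0.001]
wrist_force: [1.5, -4.9, -18.7]
gripper_width: 0.115
grasp_force: 58.3
```

{"op": "send_rows", "data": {"series": [[0,0.01,-0.03,0,0.5],[0,0.02,-0.06,0,0.5],[0,0.03,-0.09,0,0.5],[0,0.04,-0.12,0,0.5],[0,0.05,-0.15,0,0.5],[0,0.06,-0.18,0,0.5],[0,0.07,-0.21,0,0.5],[0,0.08,-0.24,0,0.5]]}}

```text
time_s: 15.12
tcp_pos: [582.2, -8.6, 107.9]
orientation: [0.637, 0.771, -0.002, -0.001]
wrist_force: [-0.2, -5.0, -10.8]
gripper_width: 0.113
grasp_force: 58.9
```

{"op": "send_rows", "data": {"series": [[0,0.02,-0.05,0,0.5],[0,0.04,-0.1,0,0.5],[0,0.06,-0.16,0,0.5],[0,0.09,-0.22,0,0.5],[0,0.11,-0.28,0,0.5],[0,0.14,-0.34,0,0.5],[0,0.16,-0.4,0,0.5],[0,0.18,-0.45,0,0.5]]}}

```text
time_s: 15.78
tcp_pos: [584.3, -8.2, 113.4]
orientation: [0.637, 0.771, -0.001, -0.001]
wrist_force: [-2.7, -4.5, -5.1]
gripper_width: 0.113
grasp_force: 59.0
```

{"op": "send_rows", "data": {"series": [[0,0.03,-0.07,0,0.5],[0,0.06,-0.14,0,0.5],[0,0.09,-0.21,0,0.5],[0,0.12,-0.28,0,0.5],[0,0.15,-0.35,0,0.5],[0,0.18,-0.42,0,0.5],[0,0.2,-0.47,0,0.5],[0,0.22,-0.52,0,0.5]]}}

```text
time_s: 16.45
tcp_pos: [586.4, -7.7, 118.6]
orientation: [0.637, 0.771, -0.001, -0.001]
wrist_force: [-1.9, -5.5, -8.5]
gripper_width: 0.116
grasp_force: 58.8
```

```bash
python3 - <<'E'
from h import *
go([589,-7.5,123.3],10.9)
z=np.load("scene.npz"); p,d=camera("scene"); np.savez("scene2.npz",p=p,d=d,**camera_model("scene"))
cv2.imwrite("pics/s2.png",cv2.resize(p[100:280,120:440],None,fx=2.5,fy=2.5))
E
```

```text
t 16.45 tcp [586.4  -7.7 118.6] yaw 10.9 q [-0.01  0.36 -0.25  0.96 -0.    1.37] F [-1.9 -5.5 -8.5] g 0.116 58.8
shift [-0.03  0.25 -0.47] twist -0.0 tilt [-0.002 -0.001 -1.   ]
```

View pics/s2.png

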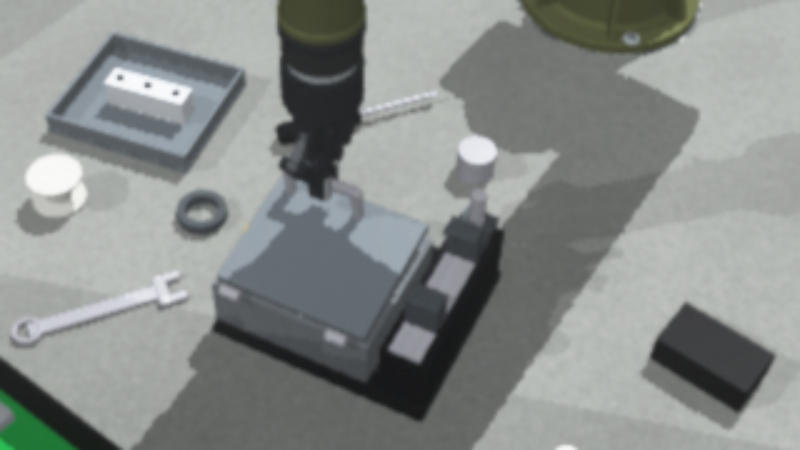

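The lid is visibly coming up with the handle held at (325,190), the block is in the tray, and the other things are in place. I finish the last ~5 mm.

{"op": "send_rows", "data": {"series": [[0,0.03,-0.07,0,0.5],[0,0.07,-0.14,0,0.5],[0,0.1,-0.21,0,0.5],[0,0.14,-0.28,0,0.5],[0,0.17,-0.35,0,0.5],[0,0.2,-0.41,0,0.5],[0,0.23,-0.47,0,0.5],[0,0.23,-0.47,0,0.5]]}}

```text
time_s: 17.17
tcp_pos: [588.4, -7.3, 122.9]
orientation: [0.637, 0.771, -0.001, -0.001]
wrist_force: [-2.0, -4.9, -9.7]
gripper_width: 0.114
grasp_force: 58.6
```

{"op": "send_rows", "data": {"series": [[0,0,0,0,0.5],[0,0,0,0,0.5],[0,0,0,0,0.5],[0,0,0,0,0.5],[0,0,0,0,0.5],[0,0,0,0,0.5],[0,0,0,0,0.5],[0,0,0,0,0.5]]}}

```text
time_s: 17.83
tcp_pos: [588.4, -7.3, 122.9]
orientation: [0.637, 0.771, -0.001, -0.001]
wrist_force: [-1.7, -3.5, -8.4]
gripper_width: 0.114
grasp_force: 58.6
```

```bash
python3 - <<'E'
from h import *
go([589,-7.5,123.3],10.9)
p,d=camera("scene"); np.savez("scene3.npz",p=p,d=d,**camera_model("scene"))
# lid plane slope along unit x, from depth
for n in ("scene","scene3"):
    p,W=cloud(n); a=np.radians(10.9); X=W.reshape(-1,3)-[625,22,0]
    ux=X[:,0]*np.cos(a)+X[:,1]*np.sin(a); uy=-X[:,0]*np.sin(a)+X[:,1]*np.cos(a)
    m=(ux>-30)&(ux<65)&(uy>-70)&(uy<30)&(X[:,2]>70)&(X[:,2]<112)
    for _ in range(3):
        f=np.polyfit(ux[m],X[m,2],1); m&=abs(np.polyval(f,ux)-X[:,2])<5
    print(n,m.sum(),f)
E
```

```text
t 17.83 tcp [588.4  -7.3 122.9] yaw 10.9 q [-0.01  0.36 -0.24  0.98 -0.    1.37] F [-1.7 -3.5 -8.4] g 0.114 58.6
shift [-0.03  0.05 -0.04] twist -0.001 tilt [-0.003 -0.001 -1.   ]
scene 1204 [-1.11640077e-03  8.25935793e+01]
scene3 1352 [-0.16397115 95.46672281]
```

The measured lid slope is 0.163 rad, so the front edge is about 24.5 mm up, and it is steady.

```bash
python3 -c "
from rig import *
print(sign_off())"
```

```text
the job is handed in; nothing more can be done
None
```

The job is handed in at about 18 s: the jaw is open to its stop, the block is laid in the tray, and the lid is held with its front edge about 24.5 mm up.

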